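Point-and-check before starting the sharpening grinder

TASK

Make the point-and-check before sharpening. Hold the fingertips a few centimetres above the top of the grey stone wheel for two seconds, then likewise for two seconds above the middle of the red-handled gouge's handle, touching neither, and then push the green lever all the way over, away from the robot, to start the grinder. Do not point at the other wheel or the other gouges, pick nothing up, leave the yellow lever and everything else as it is, and finish clear of everything.

Things in the scene. Friction and masses are not known exactly. Their poses are not given: they have to be found in the camera images.
- stone_top (a point): topmost point, mid-width, of the grey stone grinding wheel (150 diameter, 34 wide, upright, axle level along the grinder's own y) at one end of the blue bench grinder; 220 above the work surface. Which end it is on varies
- hone_top (a point): the same point of the reddish-brown leather honing wheel, same size, at the other end of the grinder's shaft, 240 from the stone; not to be pointed at or touched
- grinder: blue bench grinder, fixed; origin under the middle of its foot, z up, shaft along its y. The motor is 112 in diameter, 170 long, its axis 145 up; a wheel sits 120 to each side (+y and -y); a steel tool-rest bar 94 to its -x side, 85 to 94 up, 240 long. Reaches 201 up apart from the wheels, which reach 220
- red_gouge_grip (a point): loose carving gouge lying flat on the mat, red-painted handle 110 long, 24 wide, 22 high with a brass ferrule and an 80 long steel blade (169 long in all; the blade points roughly to the robot, -x). This point: middle of the top of the handle, 26 above the work surface
- pale_gouge_grip (a point): loose carving gouge lying flat on the mat, pale wooden handle 110 long, 24 wide, 22 high with a brass ferrule and an 80 long steel blade (169 long in all; the blade points roughly to the robot, -x). This point: middle of the top of the handle; not to be pointed at or touched
- dark_gouge_grip (a point): loose carving gouge lying flat on the mat, dark brown wooden handle 110 long, 24 wide, 22 high with a brass ferrule and an 80 long steel blade (169 long in all; the blade points roughly to the robot, -x). This point: middle of the top of the handle; not to be pointed at or touched
- green_lever (a joint): angle of the green-balled toggle lever, 0 = leaning 0.5 rad towards the robot (off), 1.0 = its stop, leaning 0.5 rad away (on). It turns about an axis along the panel's y, 34 above the work surface and 70 from the ball's centre; it stays where it is left and takes about 1 N at the ball. At the start between 0 and 0.12
- green_lever_tip (a point): centre of the green ball (26 diameter) at the top of that lever's 10 thick steel rod; 95 above the work surface at either end of its swing, 104 midway; moves 67 level along the panel's +x over the whole swing
- yellow_lever (a joint): angle of the yellow-balled lever (for the lathe), same build, 80 beside the green one; must stay where it is. The two may be in either order
- yellow_lever_tip (a point): centre of the yellow ball
- panel: dark steel switch panel, fixed, 100 x 180 x 12, origin under its middle; its +x points away from the robot, the way the levers are pushed. The levers' grey blocks (70 x 50, top 37 above the work surface) stand on it 40 to each side (+y and -y) with their axes over the panel's y axis
- mat: black rubber mat, fixed, 230 x 260 x 4, under the gouges, origin under its middle; the gouges lie side by side about 85 apart
- goblet: loose solid turned goblet, 130 high, 64 diameter, origin under its foot
- bowl: loose dark wooden bowl, 130 diameter, 50 high, origin under its foot
- egg_box: loose egg-shaped wooden box, 80 diameter, 100 high, origin under its foot
- wax: loose amber jar of wax with a black cap, 68 diameter, 70 high, origin under its foot
- cup: loose pale wooden cup, 68 diameter, 75 high, origin under its foot
- stone: the grey stone wheel, origin at its centre, 75 below its top
- hone: the leather honing wheel, origin at its centre
- red_gouge: red gouge: origin under the middle of its handle, x along the handle away from the blade
- pale_gouge: pale gouge: origin under the middle of its handle, x along the handle away from the blade
- dark_gouge: dark gouge: origin under the middle of its handle, x along the handle away from the blade
Things that resemble listed ones, but are neither listed nor needed, are in the scene too. Of the things that look like the red_gouge, the larger one is meant.

How it is judged:
By the outcome, as a careful person would: the job done as asked, in the order asked, and still so for the second after the job is handed in, with the robot touching nothing.
It also fails if it takes over 54 s, if anything falls off the work surface, if the arm or the gripper's body presses on something with over 40 N, if the wrist force passes 120 N, or if a joint passes its speed limit or range.

ROBOT

A 6-joint arm with a two-finger parallel gripper is mounted at the origin on the work surface. World frame = base frame: x ahead of the robot, y to its left, z up, the work surface at z = 0. Lengths are in m, angles in rad, forces in N, time in s.
With the tool pointing down it reaches from about 0.375 to 0.975 m from the base axis. Payload 3.8 kg.
Tool frame: the origin (TCP) lies between the finger pads; the fingertips stand ahead of it and the grasp point (between the pads) lies 6 mm ahead of it (bot.tip_reach is the z of the fingertips in the tool frame, in m); z points along the fingers, y is the direction in which the jaws open and shut (so a half turn about z gives the same grasp; the last joint's range is limited). The gripper opens to 85 mm and grips with 20 to 120 N. Pads are 22 mm wide; open, the fingers measure 114 mm over their backs; the gripper's body (76 mm by 85 mm) begins 54 mm behind the grasp point. The pads swing forward as they close: fully open they stand 13 mm farther back than shut.
Start: joints at [-0.037, 0.264, 1.604, -0, 1.274, -0.037], TCP at [0.675, -0, 0.256] pointing down, gripper open.
Joint ranges: [-2.63, 2.63], [-0.94, 2.18], [0.31, 2.57], [-1.31, 4.45], [0, 2.66], [-2.55, 2.55]. Speed limits (rad/s): [2.57, 2.57, 3.14, 3.14, 3.14, 3.14].

INTERFACE

Orientations are given as [roll, pitch, yaw] about the fixed x, y, z axes, in that order (R = Rz(yaw) Ry(pitch) Rx(roll)).
In Python, from bench import monitor, imaging, job, bot gives the robot as it stands.
- The arm moves only by the shell command python3 -m pendant 'ROWS' [FORCE]. ROWS is JSON, a list of rows, each an object with "linear": the shift along the tool's x, y, z in cm, a list of three; "twist": the turn, a rotation vector about the tool's x, y, z in degrees, a list of three; "hand": the opening, from 0 (shut) to 1 (fully open). In form: [{"linear": [x, y, z], "twist": [wx, wy, wz], "hand": hand}, ...]. A call has 1 to 5 rows; each row shifts and turns the commanded pose from where the row before left it, along the tool's axes as they then stand; what a row does not reach is not made up. A row lasts 1/12 s, in which the tool goes at most 41.7 mm and 7.16 degrees, less where a joint would pass 70% of its speed; a pose out of reach is approached as far as the arm can. A call is refused whole if a number of a shift passes 4.17 or a number of a turn 7.16, either way. A call with a gripper value outside its range is refused whole. The fingers move at their own pace and stop on an object; FORCE is the grip in N (left out, the last holds). Time passes only in rows, so rows that do not move let the fingers close. It gives the time, the measured TCP pose, the force and the opening at its end, in the units of the state.
- monitor.get_obs(): the state, without advancing time (a new reading comes with each control period).
- imaging.grab_frame(name): name is "scene" or "side" or "wrist"; returns a dict with "image" (400x640x3 uint8, red, green, blue), "depth" (400x640 float32, m along the optical axis (not along the pixel's ray), 0 where there is no reading), "intrinsics" (3x3 intrinsics, pixels), "R" (3x3) and "t" (3): a world point X has camera coordinates R X + t. Camera axes: x right, y down, z forward; pixel columns grow to the right and rows downward; lengths in m; the calibration is good to about 2 mm. A picture is of the moment at which its call begins.
- job.finish_job(): hands the job in, once; it reports no verdict.
The state is a dict: "time": time; "joint_pos": joint angles; "qvel": joint speeds; "effort": joint torques, N m; "ee_pos": TCP position; "tool_rot": TCP orientation; "contact_force": force on the tool from outside, world axes, zero at the start; "moment": the same for the moment, N m; "width": finger opening in m.
Only numpy, scipy, OpenCV 4.12 (cv2) and the standard library are available. Lean on these libraries where they do the work, as an engineer would, in place of code of your own. Each camera call takes 0.05 s, during which the arm holds its last target.

## Working session

There is one attempt and no reset: what is moved stays moved. The work goes in short steps, Python scripts to look and compute and a shell command to move; the robot and the scene stay as the last step left them, time stands still between calls to the robot, and variables do not carry over. Pictures are saved under pics/ and viewed, and the job is handed in when it is done.

```bash
mkdir -p pics; ls; python3 - <<'E'
from bench import monitor, imaging, bot
import cv2,numpy as np
o=monitor.get_obs(); print(o['time'],o['ee_pos'],o['tool_rot'],o['width'],bot.tip_reach)
for n in ['scene','side']:
    f=imaging.grab_frame(n); np.savez(f'/tmp/{n}0.npz',**f)
    cv2.imwrite(f'pics/{n}0.png',f['image'][:,:,::-1]); print(n,f['intrinsics'].tolist(),f['R'].tolist(),f['t'])
E
```

```text
pics
0.0 [6.74318482e-01 2.06405249e-05 2.54931374e-01] [-3.13930396e+00 -9.20704291e-05  1.57077341e+00] 0.08531004763241658 0.025
scene [[414.88538631322774, 0.0, 320.3880993697153], [0.0, 414.88538631322774, 206.12306319857538], [0.0, 0.0, 1.0]] [[0.7921683694957574, 0.610302426853581, -0.0004713247949174211], [0.40111961175728417, -0.5212322465027964, -0.7532728604359338], [-0.45996992448867674, 0.5965298760181901, -0.6577079713547677]] [-0.40829507 -0.16808735  1.56002431]
side [[462.80283807788544, 0.0, 320.3040439133352], [0.0, 462.80283807788544, 199.3638733474167], [0.0, 0.0, 1.0]] [[-0.9397264545608401, -0.34136089143772924, 0.019670597229167305], [-0.2653444221427887, 0.6917612034625132, -0.6716090939093999], [0.21565372298252317, -0.6363483159252755, -0.7406445116132591]] [0.50012742 0.31483782 1.5187299 ]
```

View pics/scene0.png

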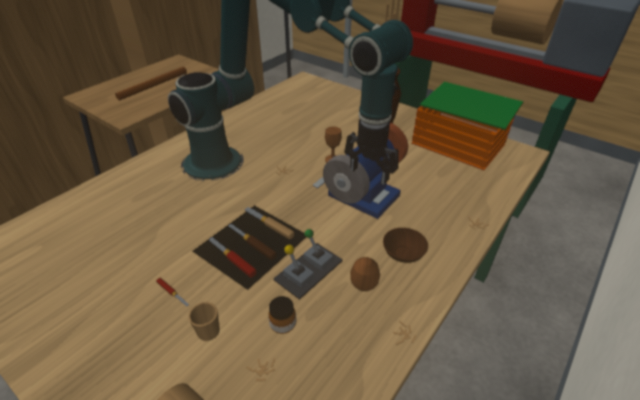

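View pics/side0.png

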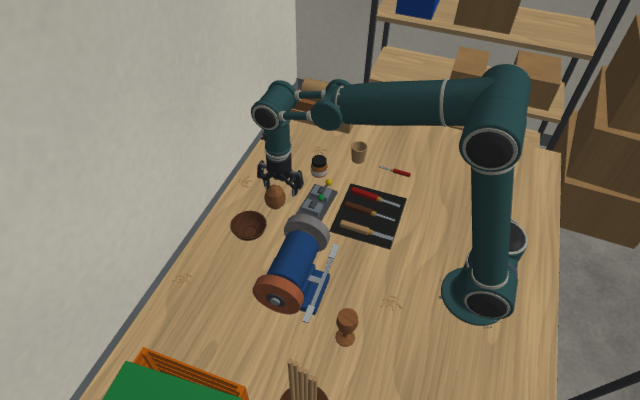

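Both views show the grinder with the grey stone at its panel end (scene ~(345,180), side ~(307,232)) and the leather wheel at the far end (side ~(280,293)). Red candidates: the gouge on the mat (scene (232,257), side (375,195)) and a small red tool off the mat (scene (172,290), side (395,171)). The one on the mat is larger and is the one meant. I'll confirm it in a crop.

```bash
cat > h.py <<'E'
import numpy as np,cv2
def load(n): return dict(np.load(f'/tmp/{n}.npz'))
def ray(f,u,v):
    K,R,t=f['intrinsics'],f['R'],f['t']
    d=R.T@np.linalg.inv(K)@np.array([u,v,1.]); return -R.T@t,d
def plane(f,u,v,z):
    c,d=ray(f,u,v); return c+d*(z-c[2])/d[2]
def cloud(f):
    K,R,t=f['intrinsics'],f['R'],f['t']; D=f['depth']
    v,u=np.mgrid[:D.shape[0],:D.shape[1]]
    P=np.stack([(u-K[0,2])/K[0,0]*D,(v-K[1,2])/K[1,1]*D,D],-1)
    return (P-t)@R
def proj(f,X):
    p=f['intrinsics']@(f['R']@np.asarray(X,float)+f['t']); return p[:2]/p[2]
def tri(f1,p1,f2,p2):
    P=[f['intrinsics']@np.c_[f['R'],f['t']] for f in(f1,f2)]
    X=cv2.triangulatePoints(P[0],P[1],np.float64(p1).reshape(2,1),np.float64(p2).reshape(2,1)); return (X[:3]/X[3]).ravel()
E
python3 - <<'E'
from h import *
s=load('scene0');d=load('side0')
a=s['image'][120:300,150:450,::-1]; b=d['image'][130:330,230:430,::-1]
cv2.imwrite('pics/c1.png',cv2.resize(a,None,fx=2.6,fy=2.6,interpolation=2)); cv2.imwrite('pics/c2.png',cv2.resize(b,None,fx=3,fy=3,interpolation=2))
for n,f in(('scene',s),('side',d)):
    h=cv2.cvtColor(f['image'],cv2.COLOR_RGB2HSV).astype(int);H,S,V=h[...,0],h[...,1],h[...,2]
    C=cloud(f)
    for nm,m in dict(red=((H<6)|(H>174))&(S>170)&(V>70),green=(H>50)&(H<80)&(S>120)&(V>50),yellow=(H>23)&(H<33)&(S>190)&(V>100),blue=(H>105)&(H<125)&(S>120)).items():
        k,L,st,ce=cv2.connectedComponentsWithStats(m.astype(np.uint8))
        for i in range(1,k):
            if st[i,4]>12:
                p=C[(L==i)&(f['depth']>0)]
                if len(p): print(n,nm,st[i],ce[i].round(1),'med',np.median(p,0).round(3),'min',p.min(0).round(3),'max',p.max(0).round(3))
E
```

```text
scene red [ 411   30  195   53 1300] [501.7  55.8] med [0.533 1.51  0.064] min [-0.009  1.484  0.043] max [1.024 1.579 0.085]
scene red [228 251  26  25 235] [240.8 263. ] med [ 0.468 -0.3    0.024] min [ 0.415 -0.313  0.013] max [ 0.518 -0.283  0.029]
scene red [158 280  15  12  57] [164.9 285.5] med [ 0.356 -0.473  0.013] min [ 0.327 -0.477  0.009] max [ 0.385 -0.468  0.017]
scene green [ 420   82  102   47 2525] [472.7 104.2] med [0.69  0.714 0.159] min [-0.162  0.594 -0.707] max [0.844 2.409 0.166]
scene green [553  97  18  13 131] [561.6 103. ] med [ 0.907  1.418 -0.053] min [ 0.882  1.345 -0.061] max [ 0.933  1.493 -0.048]
scene green [305 230   7   6  29] [308.  232.8] med [ 0.592 -0.155  0.103] min [ 0.585 -0.161  0.098] max [ 0.6   -0.146  0.11 ]
scene yellow [285 245   7   8  49] [288.1 248.6] med [ 0.589 -0.233  0.105] min [ 0.511 -0.241  0.004] max [ 0.598 -0.156  0.11 ]
scene blue [371 175   9  12  49] [375.1 180.4] med [0.604 0.173 0.088] min [0.594 0.14  0.085] max [0.611 0.205 0.092]
scene blue [360 187  36  25 137] [377.6 202.1] med [0.639 0.127 0.028] min [0.591 0.1
[... 334 characters left out ...]
ed [ 0.584 -0.143  0.102] min [ 0.574 -0.154  0.092] max [ 0.597 -0.135  0.112]
side green [ 103  361  138   39 2826] [158.  386.5] med [0.74  0.644 0.161] min [0.525 0.602 0.154] max [0.841 0.72  0.169]
side yellow [326 179   6   6  24] [328.8 181.8] med [ 0.581 -0.223  0.105] min [ 0.573 -0.234  0.097] max [ 0.595 -0.215  0.115]
side blue [396   0  43  19 633] [416.9   7.5] med [ 0.533 -1.461  0.228] min [ 0.451 -1.638  0.179] max [ 0.643 -1.438  0.285]
side blue [ 267  231   56   80 2098] [297.7 262.7] med [0.535 0.19  0.189] min [0.485 0.095 0.013] max [0.661 0.264 0.208]
side blue [313 274  16  40 124] [321.  293.2] med [0.464 0.184 0.028] min [0.458 0.109 0.013] max [0.47  0.251 0.035]
```

View pics/c1.png

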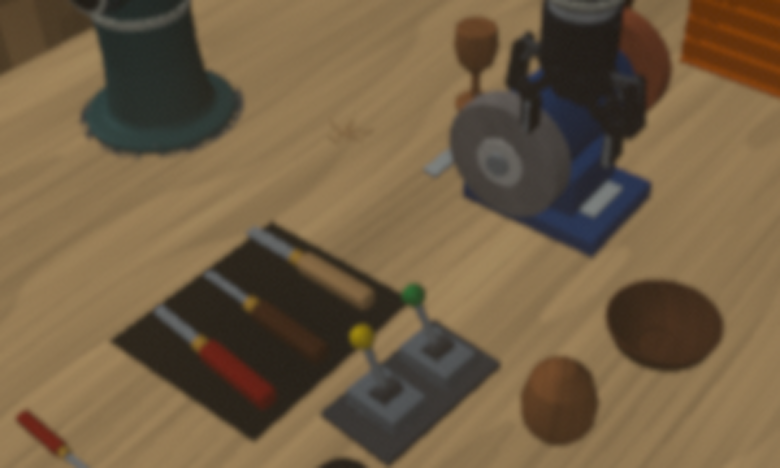

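View pics/c2.png

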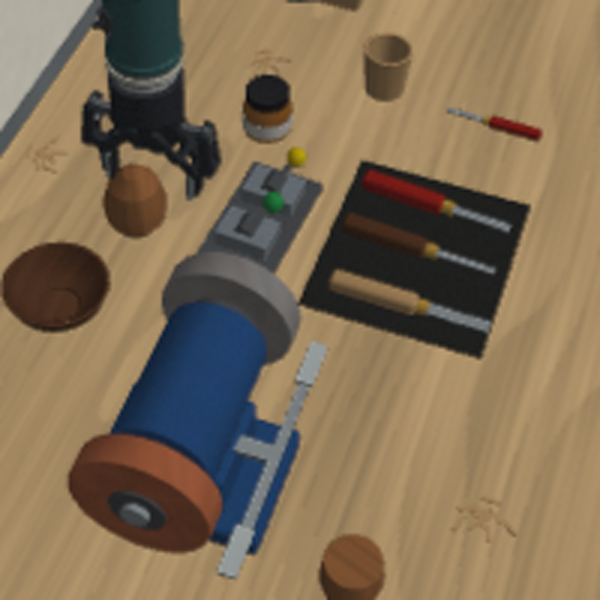

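```bash
python3 - <<'E'
from h import *
s=load('scene0');d=load('side0')
g=tri(s,(308.0,232.8),d,(320.8,197.));y=tri(s,(288.1,248.6),d,(328.8,181.8)); print('g',g,'y',y,np.linalg.norm(g-y))
# red handle
C=cloud(d);Cs=cloud(s)
for n,f,c in(('side',d,C),('scene',s,Cs)):
    h=cv2.cvtColor(f['image'],cv2.COLOR_RGB2HSV).astype(int);H,S,V=h[...,0],h[...,1],h[...,2]
    m=((H<8)|(H>172))&(S>140)&(V>40)
    k,L,st,ce=cv2.connectedComponentsWithStats(m.astype(np.uint8))
    for i in range(1,k):
        if 40<st[i,4]<900 and st[i,1]>150:
            v,u=np.nonzero(L==i); P=np.array([plane(f,a,b,.02) for a,b in zip(u,v)])
            r=cv2.minAreaRect((P[:,:2]*1000).astype(np.float32)); print(n,'red',st[i],r)
    print(n,'top pts')
    # stone top: points high
    m=(c[...,2]>.17)&(c[...,2]<.23)&(f['depth']>0)&(c[...,0]>.38)&(c[...,0]<.7)&(c[...,1]>-.05)&(c[...,1]<.4)&(S<70)
    p=c[m]; print(len(p),p.min(0).round(3),p.max(0).round(3))
    for z in np.arange(.17,.23,.01):
        q=p[(p[:,2]>z)&(p[:,2]<=z+.01)]
        if len(q): print(z.round(2),len(q),np.percentile(q[:,0],[2,50,98]).round(3),np.percentile(q[:,1],[2,50,98]).round(3))
# leather
h=cv2.cvtColor(d['image'],cv2.COLOR_RGB2HSV).astype(int);H,S,V=h[...,0],h[...,1],h[...,2]
m=(H<15)&(S>110)&(C[...,2]>.17)&(C[...,2]<.23)&(C[...,0]>.3)&(C[...,0]<.75)&(C[...,1]>.15)&(C[...,1]<.45)
p=C[m];q=p[p[:,2]>.212];print('hone',len(p),p.min(0),p.max(0),np.percentile(q,[2,50,98],axis=0).round(3))
m=(H>105)&(H<125)&(S>120)&(C[...,2]>.19)&(C[...,2]<.21)&(C[...,0]<.75)&(C[...,0]>.4);p=C[m];print('motor top',np.median(p,0), cv2.fitLine(p[:,:2].astype(np.float32),2,0,.01,.01).ravel())
E
```

```text
g [ 0.58694843 -0.14926646  0.09569674] y [ 0.58439282 -0.22919658  0.09871356] 0.08002784057076832
side red [393 169  17   7  61] ((351.94842529296875, -461.40093994140625), (67.27037811279297, 21.37824821472168), 0.7281811237335205)
side red [351 187  28  15 200] ((460.52362060546875, -292.6132507324219), (38.03348159790039, 109.8478775024414), 85.93462371826172)
side top pts
683 [0.491 0.039 0.17 ] [0.629 0.322 0.224]
0.17 103 [0.492 0.542 0.625] [0.047 0.076 0.32 ]
0.18 124 [0.496 0.554 0.625] [0.048 0.075 0.264]
0.19 121 [0.5   0.547 0.62 ] [0.045 0.073 0.082]
0.2 123 [0.512 0.546 0.609] [0.042 0.072 0.078]
0.21 177 [0.525 0.557 0.596] [0.042 0.062 0.078]
0.22 35 [0.543 0.561 0.579] [0.049 0.065 0.077]
scene red [227 251  29  26 319] ((465.2388916015625, -298.1885986328125), (30.358129501342773, 113.34884643554688), 84.28926849365234)
scene red [157 279  17  14  87] ((361.2115173339844, -474.9463806152344), (11.692953109741211, 63.15776443481445), 88.35861206054688)
scene top pts
681 [0.502 0.036 0.17 ] [0.636 0.279 0.222]
0.17 168 [0.505 0.596 0.635] [0.037 0.042 0.258]
0.18 148 [0.509 0.59  0.629] [0.039 0.042 0.257]
0.19 134 [0.514 0.587 0.623] [0.038 0.042 0.151]
0.2 105 [0.521 0.573 0.615] [0.039 0.042 0.073]
0.21 123 [0.532 0.558 0.597] [0.039 0.05  0.072]
0.22 3 [0.568 0.568 0.573] [0.047 0.049 0.061]
hone 767 [0.48695695 0.28097759 0.17018118] [0.62707021 0.31875556 0.22506961] [[0.524 0.283 0.212]
 [0.556 0.3   0.217]
 [0.589 0.316 0.222]]
motor top [0.55592545 0.17474393 0.19765242] [ 0.00708427  0.9999749   0.5557651  -0.01709959]
```

Confirmed by the crop. Stone top is ≈(0.562, 0.060, 0.220), with y span 0.042–0.078 as a 34 wide wheel should give, and the hone is at y≈0.300, which matches 240 apart. Red handle middle is ≈(0.463, -0.295), length 110–113. Green ball is ≈(0.587, -0.149, 0.096), and it is 80.0 from yellow. Tool axes: x→+Y, y→+X, z→down. I'll raise the tool and shut the gripper first.

```bash
python3 -m pendant '[{"linear":[0,0,-2],"twist":[0,0,0],"hand":0},{"linear":[0,0,-2],"twist":[0,0,0],"hand":0},{"linear":[0,0,-1],"twist":[0,0,0],"hand":0},{"linear":[1,-2,0],"twist":[0,0,0],"hand":0},{"linear":[1,-2,0],"twist":[0,0,0],"hand":0}]'
python3 -m pendant '[{"linear":[2,-3,0],"twist":[0,0,0],"hand":0},{"linear":[2,-3,0],"twist":[0,0,0],"hand":0},{"linear":[0,-1.2,0],"twist":[0,0,0],"hand":0},{"linear":[0,0,0],"twist":[0,0,0],"hand":0},{"linear":[0,0,0],"twist":[0,0,0],"hand":0}]'
python3 - <<'E'
from bench import monitor, imaging, bot
from h import *
o=monitor.get_obs(); print(o['time'],o['ee_pos'],o['tool_rot'],o['width'],bot.tip_reach,o['contact_force'])
L=[]
for n in ['side','scene']:
    f=imaging.grab_frame(n);np.savez(f'/tmp/{n}1.npz',**f); u,v=proj(f,o['ee_pos']).astype(int);print(u,v,proj(f,[.562,.06,.22]),proj(f,o['ee_pos']-np.array([0,0,.025])))
    L.append(cv2.resize(f['image'][max(v-60,0):v+65,u-62:u+62,::-1],(400,400),interpolation=2))
cv2.imwrite('pics/st1.png',np.hstack(L))
E
```

```text
time: 0.52
ee_pos: [0.6356, 0.0197, 0.3069]
tool_rot: [3.14, 0.0, 1.57]
contact_force: [0.0, 0.6, 0.9]
width: 0.0257
time: 0.93
ee_pos: [0.5629, 0.06, 0.3065]
tool_rot: [3.14, 0.0, 1.571]
contact_force: [-0.3, -0.2, 0.7]
width: 0.0004
0.9333 [0.56294573 0.05996689 0.30648361] [3.14041926e+00 3.47715067e-04 1.57140959e+00] 0.0004323466236270747 0.025 [-0.32132588 -0.17662336  0.74972409]
305 199 [306.10189183 218.49155731] [305.75033703 205.30848263]
347 131 [345.92861464 157.54116376] [347.08761357 139.27542841]
```

View pics/st1.png

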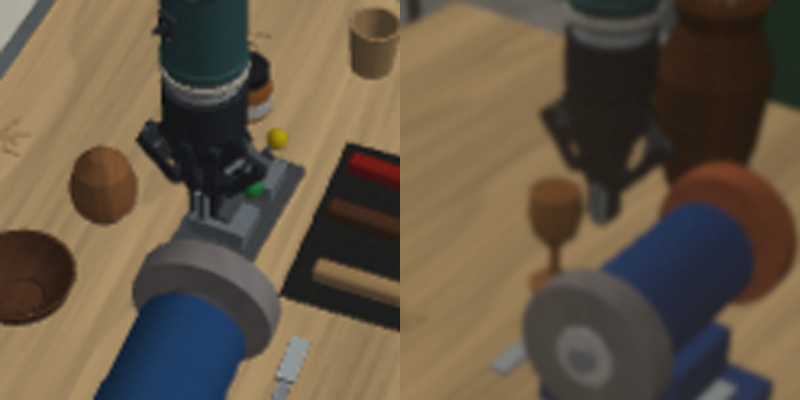

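The left (side) crop shows the shut fingertips at ~(201,225), over the stone's rim. In the right (scene) crop they are at ~(605,220), in image v≈140 against 139 predicted for tip_reach 0.025. The tips are ~6 cm above the stone, so I'll lower 2.3 cm and hold.

```bash
python3 -m pendant '[{"linear":[0,0,1.2],"twist":[0,0,0],"hand":0},{"linear":[0,0,1.1],"twist":[0,0,0],"hand":0},{"linear":[0,0,0],"twist":[0,0,0],"hand":0},{"linear":[0,0,0],"twist":[0,0,0],"hand":0},{"linear":[0,0,0],"twist":[0,0,0],"hand":0}]'
python3 -m pendant '[{"linear":[0,0,0],"twist":[0,0,0],"hand":0},{"linear":[0,0,0],"twist":[0,0,0],"hand":0},{"linear":[0,0,0],"twist":[0,0,0],"hand":0},{"linear":[0,0,0],"twist":[0,0,0],"hand":0},{"linear":[0,0,0],"twist":[0,0,0],"hand":0}]'
python3 - <<'E'
from bench import monitor, imaging, bot
from h import *
o=monitor.get_obs(); print(o['time'],o['ee_pos'],o['width'])
L=[]
for n in ['side','scene']:
    f=imaging.grab_frame(n); u,v=proj(f,o['ee_pos']).astype(int)
    L.append(cv2.resize(f['image'][max(v-60,0):v+65,u-62:u+62,::-1],(400,400),interpolation=2))
cv2.imwrite('pics/st2.png',np.hstack(L))
E
```

```text
time: 1.45
ee_pos: [0.563, 0.0597, 0.2824]
tool_rot: [-3.14, 0.0, 1.57]
contact_force: [0.3, 0.4, -0.2]
width: -0.0
time: 1.87
ee_pos: [0.5631, 0.06, 0.2836]
tool_rot: [3.141, -0.0, 1.571]
contact_force: [0.0, 0.0, -0.0]
width: -0.0004
1.8667 [0.56310011 0.06003766 0.28362082] -0.00043101942347666984
```

View pics/st2.png

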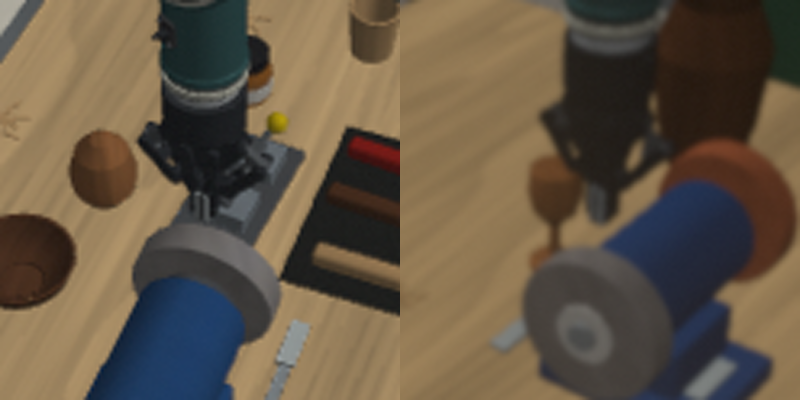

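The tips (side crop (200,220), scene crop (605,218)) sit centred over the stone with a clear gap of about 3.8 cm. I'll complete the hold.

```bash
python3 -m pendant '[{"linear":[0,0,0],"twist":[0,0,0],"hand":0},{"linear":[0,0,0],"twist":[0,0,0],"hand":0},{"linear":[0,0,0],"twist":[0,0,0],"hand":0},{"linear":[0,0,0],"twist":[0,0,0],"hand":0},{"linear":[0,0,0],"twist":[0,0,0],"hand":0}]'
python3 -m pendant '[{"linear":[0,0,0],"twist":[0,0,0],"hand":0},{"linear":[0,0,0],"twist":[0,0,0],"hand":0},{"linear":[0,0,0],"twist":[0,0,0],"hand":0},{"linear":[0,0,0],"twist":[0,0,0],"hand":0},{"linear":[0,0,0],"twist":[0,0,0],"hand":0}]'
python3 -m pendant '[{"linear":[0,0,0],"twist":[0,0,0],"hand":0},{"linear":[0,0,0],"twist":[0,0,0],"hand":0},{"linear":[0,0,0],"twist":[0,0,0],"hand":0},{"linear":[0,0,0],"twist":[0,0,0],"hand":0},{"linear":[0,0,0],"twist":[0,0,0],"hand":0}]'
python3 -m pendant '[{"linear":[0,0,0],"twist":[0,0,0],"hand":0},{"linear":[0,0,0],"twist":[0,0,0],"hand":0},{"linear":[0,0,0],"twist":[0,0,0],"hand":0},{"linear":[0,0,0],"twist":[0,0,0],"hand":0},{"linear":[0,0,0],"twist":[0,0,0],"hand":0}]'
python3 -m pendant '[{"linear":[0,0,0],"twist":[0,0,0],"hand":0},{"linear":[0,0,0],"twist":[0,0,0],"hand":0},{"linear":[0,0,0],"twist":[0,0,0],"hand":0},{"linear":[0,0,0],"twist":[0,0,0],"hand":0},{"linear":[0,0,0],"twist":[0,0,0],"hand":0}]'
```

```text
time: 2.38
ee_pos: [0.563, 0.06, 0.2833]
tool_rot: [-3.142, 0.0, 1.571]
contact_force: [-0.8, -0.5, 0.3]
width: -0.0001
time: 2.8
ee_pos: [0.563, 0.06, 0.2833]
tool_rot: [-3.142, -0.0, 1.571]
contact_force: [-0.3, -0.0, -0.4]
width: -0.0004
time: 3.22
ee_pos: [0.563, 0.06, 0.2833]
tool_rot: [-3.142, 0.0, 1.571]
contact_force: [0.1, -0.8, -0.1]
width: -0.0002
time: 3.63
ee_pos: [0.563, 0.06, 0.2833]
tool_rot: [3.142, -0.0, 1.571]
contact_force: [-0.2, -0.6, 1.0]
width: 0.0002
time: 4.05
ee_pos: [0.563, 0.06, 0.2833]
tool_rot: [3.142, 0.0, 1.571]
contact_force: [-0.6, 0.7, -0.9]
width: 0.0002
```

Held for about 2.6 s. Next is the red gouge, crossing high first.

```bash
python3 -m pendant '[{"linear":[-2,-0.5,-1],"twist":[0,0,0],"hand":0},{"linear":[-3.5,-1,0],"twist":[0,0,0],"hand":0},{"linear":[-3.5,-1,0],"twist":[0,0,0],"hand":0},{"linear":[-3.5,-1,0],"twist":[0,0,0],"hand":0},{"linear":[-3.5,-1,0],"twist":[0,0,0],"hand":0}]'
python3 -m pendant '[{"linear":[-3.5,-1,0],"twist":[0,0,0],"hand":0},{"linear":[-3.5,-1,0],"twist":[0,0,0],"hand":0},{"linear":[-3.5,-1,0],"twist":[0,0,0],"hand":0},{"linear":[-3.5,-1,0],"twist":[0,0,0],"hand":0},{"linear":[-3.5,-1,0],"twist":[0,0,0],"hand":0}]'
python3 -m pendant '[{"linear":[-2,-0.5,0],"twist":[0,0,0],"hand":0},{"linear":[0,0,3],"twist":[0,0,0],"hand":0},{"linear":[0,0,3],"twist":[0,0,0],"hand":0},{"linear":[0,0,3],"twist":[0,0,0],"hand":0},{"linear":[0,0,3],"twist":[0,0,0],"hand":0}]'
```

```text
time: 4.47
ee_pos: [0.5174, -0.1012, 0.2935]
tool_rot: [3.141, 0.0, 1.572]
contact_force: [0.9, 0.4, -0.0]
width: 0.0
time: 4.88
ee_pos: [0.4672, -0.2766, 0.2936]
tool_rot: [3.141, 0.0, 1.571]
contact_force: [1.3, 0.5, 0.2]
width: -0.0001
time: 5.3
ee_pos: [0.4629, -0.2955, 0.1724]
tool_rot: [3.141, 0.001, 1.57]
contact_force: [-0.0, -0.1, 0.1]
width: -0.0002
```

```bash
python3 -m pendant '[{"linear":[0,0,3],"twist":[0,0,0],"hand":0},{"linear":[0,0,2.5],"twist":[0,0,0],"hand":0},{"linear":[0,0,2],"twist":[0,0,0],"hand":0},{"linear":[0,0,0],"twist":[0,0,0],"hand":0},{"linear":[0,0,0],"twist":[0,0,0],"hand":0}]'
python3 - <<'E'
from bench import monitor, imaging, bot
from h import *
o=monitor.get_obs(); print(o['time'],o['ee_pos'],o['width'])
L=[]
for n in ['side','scene']:
    f=imaging.grab_frame(n); u,v=proj(f,o['ee_pos']).astype(int); print(proj(f,o['ee_pos']-np.array([0,0,.025])),proj(f,[.463,-.295,.026]),u,v)
    L.append(cv2.resize(f['image'][max(v-50,0):v+50,u-50:u+50,::-1],(400,400),interpolation=2))
cv2.imwrite('pics/rd1.png',np.hstack(L))
E
```

```text
time: 5.72
ee_pos: [0.4621, -0.2944, 0.0972]
tool_rot: [-3.139, -0.002, 1.571]
contact_force: [0.3, -0.9, 0.9]
width: 0.0003
5.7167 [ 0.462083   -0.29439054  0.09721264] 0.0002634451647276878
[364.62628364 183.53769343] [363.3581523  191.71161666] 365 178
[238.49056958 249.0418129 ] [240.72718096 260.70238013] 237 242
```

View pics/rd1.png

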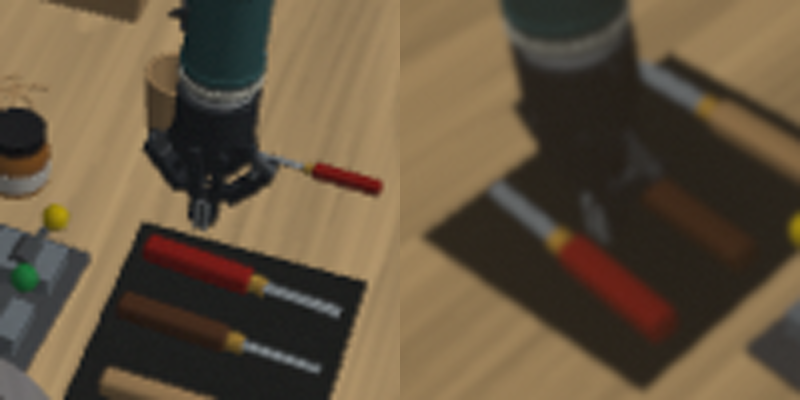

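Side crop: tips at (202,222), handle spanning (145,240)–(255,285), middle ~(200,263). Scene crop: tips at (600,238), handle middle ~(617,280). The tips are over the mid-handle with a ~4.5 cm gap. I'll lower 0.6 cm and hold.

```bash
python3 -m pendant '[{"linear":[0,0,0.6],"twist":[0,0,0],"hand":0},{"linear":[0,0,0],"twist":[0,0,0],"hand":0},{"linear":[0,0,0],"twist":[0,0,0],"hand":0},{"linear":[0,0,0],"twist":[0,0,0],"hand":0},{"linear":[0,0,0],"twist":[0,0,0],"hand":0}]'
python3 -m pendant '[{"linear":[0,0,0],"twist":[0,0,0],"hand":0},{"linear":[0,0,0],"twist":[0,0,0],"hand":0},{"linear":[0,0,0],"twist":[0,0,0],"hand":0},{"linear":[0,0,0],"twist":[0,0,0],"hand":0},{"linear":[0,0,0],"twist":[0,0,0],"hand":0}]'
python3 -m pendant '[{"linear":[0,0,0],"twist":[0,0,0],"hand":0},{"linear":[0,0,0],"twist":[0,0,0],"hand":0},{"linear":[0,0,0],"twist":[0,0,0],"hand":0},{"linear":[0,0,0],"twist":[0,0,0],"hand":0},{"linear":[0,0,0],"twist":[0,0,0],"hand":0}]'
python3 -m pendant '[{"linear":[0,0,0],"twist":[0,0,0],"hand":0},{"linear":[0,0,0],"twist":[0,0,0],"hand":0},{"linear":[0,0,0],"twist":[0,0,0],"hand":0},{"linear":[0,0,0],"twist":[0,0,0],"hand":0},{"linear":[0,0,0],"twist":[0,0,0],"hand":0}]'
python3 -m pendant '[{"linear":[0,0,0],"twist":[0,0,0],"hand":0},{"linear":[0,0,0],"twist":[0,0,0],"hand":0},{"linear":[0,0,0],"twist":[0,0,0],"hand":0},{"linear":[0,0,0],"twist":[0,0,0],"hand":0},{"linear":[0,0,0],"twist":[0,0,0],"hand":0}]'
python3 -m pendant '[{"linear":[0,0,0],"twist":[0,0,0],"hand":0},{"linear":[0,0,0],"twist":[0,0,0],"hand":0},{"linear":[0,0,0],"twist":[0,0,0],"hand":0},{"linear":[0,0,0],"twist":[0,0,0],"hand":0},{"linear":[0,0,0],"twist":[0,0,0],"hand":0}]'
```

```text
time: 6.23
ee_pos: [0.4633, -0.2951, 0.0928]
tool_rot: [3.141, 0.001, 1.571]
contact_force: [0.9, 0.1, -0.1]
width: 0.0001
time: 6.65
ee_pos: [0.463, -0.295, 0.0922]
tool_rot: [-3.142, -0.0, 1.571]
contact_force: [-0.1, 1.1, -0.4]
width: -0.0001
time: 7.07
ee_pos: [0.463, -0.295, 0.0923]
tool_rot: [-3.142, -0.0, 1.571]
contact_force: [0.6, 0.2, 0.2]
width: 0.0002
time: 7.48
ee_pos: [0.463, -0.295, 0.0923]
tool_rot: [3.142, 0.0, 1.571]
contact_force: [-0.4, -0.2, 0.4]
width: 0.0004
time: 7.9
ee_pos: [0.463, -0.295, 0.0923]
tool_rot: [-3.142, -0.0, 1.571]
contact_force: [0.5, 0.7, -0.0]
width: -0.0002
time: 8.32
ee_pos: [0.463, -0.295, 0.0923]
tool_rot: [-3.142, -0.0, 1.571]
contact_force: [-1.1, 0.3, 0.3]
width: -0.0003
```

Held for about 2.5 s with a ~4.1 cm gap. Now I'll rise, move in front of the green lever (robot side), and lower so the shut fingers face the ball.

```bash
python3 -m pendant '[{"linear":[0,0,-3],"twist":[0,0,0],"hand":0},{"linear":[0,0,-3.5],"twist":[0,0,0],"hand":0},{"linear":[0,0,-3.5],"twist":[0,0,0],"hand":0},{"linear":[2,2.2,0],"twist":[0,0,0],"hand":0},{"linear":[3,2,0],"twist":[0,0,0],"hand":0}]'
python3 -m pendant '[{"linear":[3,1,0],"twist":[0,0,0],"hand":0},{"linear":[3,1,0],"twist":[0,0,0],"hand":0},{"linear":[3.5,0.8,0],"twist":[0,0,0],"hand":0},{"linear":[0,0,2],"twist":[0,0,0],"hand":0},{"linear":[0,0,2],"twist":[0,0,0],"hand":0}]'
python3 - <<'E'
from bench import monitor, imaging, bot
from h import *
o=monitor.get_obs(); print(o['time'],o['ee_pos'],o['width'])
L=[]
for n in ['side','scene']:
    f=imaging.grab_frame(n); u,v=proj(f,o['ee_pos']).astype(int); print(u,v)
    L.append(cv2.resize(f['image'][max(v-50,0):v+50,u-50:u+50,::-1],(400,400),interpolation=2))
cv2.imwrite('pics/lv1.png',np.hstack(L))
E
```

```text
time: 8.73
ee_pos: [0.5074, -0.2478, 0.1965]
tool_rot: [3.134, 0.005, 1.567]
contact_force: [0.5, 0.4, -0.2]
width: 0.0
time: 9.15
ee_pos: [0.535, -0.1483, 0.1537]
tool_rot: [3.137, 0.001, 1.574]
contact_force: [-0.4, -0.4, 0.1]
width: 0.0002
9.15 [ 0.53501679 -0.14825935  0.15366502] 0.00021762442354762615
334 189
292 209
```

View pics/lv1.png

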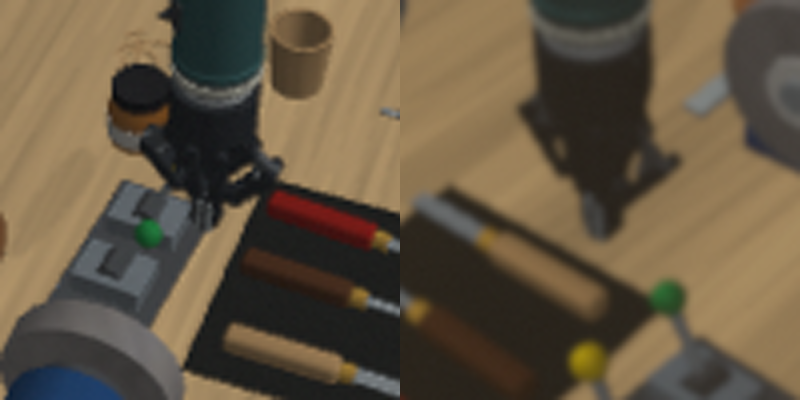

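Side crop: shut tips at (204,222), on the robot side of the green ball (150,232) and in line with it. Scene crop: tips at (598,238), green ball (668,297), with the yellow ball (588,362) well aside. I'll lower, then push along +X in steps.

```bash
python3 -m pendant '[{"linear":[0,0,2.2],"twist":[0,0,0],"hand":0},{"linear":[0,0,2],"twist":[0,0,0],"hand":0},{"linear":[0,0,0],"twist":[0,0,0],"hand":0},{"linear":[0,1,0],"twist":[0,0,0],"hand":0},{"linear":[0,1,0],"twist":[0,0,0],"hand":0}]'
python3 -m pendant '[{"linear":[0,1,0],"twist":[0,0,0],"hand":0},{"linear":[0,1,0],"twist":[0,0,0],"hand":0},{"linear":[0,1,0],"twist":[0,0,0],"hand":0},{"linear":[0,1,0],"twist":[0,0,0],"hand":0},{"linear":[0,1,0],"twist":[0,0,0],"hand":0}]'
python3 - <<'E'
from bench import monitor, imaging, bot
from h import *
o=monitor.get_obs(); print(o['time'],o['ee_pos'],o['contact_force'])
L=[]
for n in ['side','scene']:
    f=imaging.grab_frame(n); u,v=proj(f,o['ee_pos']).astype(int); print(u,v)
    L.append(cv2.resize(f['image'][max(v-50,0):v+50,u-50:u+50,::-1],(400,400),interpolation=2))
cv2.imwrite('pics/lv2.png',np.hstack(L))
E
```

```text
time: 9.67
ee_pos: [0.5542, -0.1506, 0.1117]
tool_rot: [3.14, 0.0, 1.57]
contact_force: [0.7, -0.7, 1.4]
width: 0.0
time: 10.08
ee_pos: [0.6045, -0.15, 0.1106]
tool_rot: [3.141, 0.0, 1.571]
contact_force: [-1.1, -0.7, 0.5]
width: -0.0002
10.0833 [ 0.60450275 -0.150049    0.11064237] [-1.0523492  -0.70487492  0.46400471]
316 192
312 231
```

View pics/lv2.png

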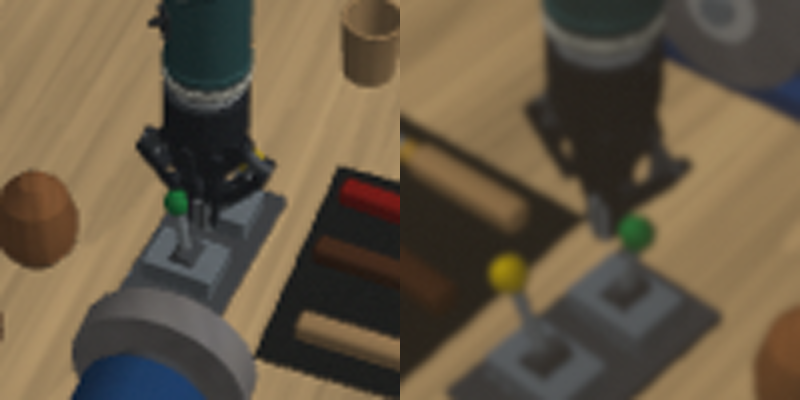

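The lever is moving: the green ball (side crop (177,203), scene crop (636,233)) is against the fingers and past upright, and yellow has not moved. I'll continue in smaller steps, watching the force.

```bash
python3 -m pendant '[{"linear":[0,0.7,0],"twist":[0,0,0],"hand":0},{"linear":[0,0.5,0],"twist":[0,0,0],"hand":0},{"linear":[0,0,0],"twist":[0,0,0],"hand":0}]'
python3 -m pendant '[{"linear":[0,0.4,0],"twist":[0,0,0],"hand":0},{"linear":[0,0,0],"twist":[0,0,0],"hand":0}]'
python3 -m pendant '[{"linear":[0,0.3,0],"twist":[0,0,0],"hand":0},{"linear":[0,0,0],"twist":[0,0,0],"hand":0}]'
```

```text
time: 10.43
ee_pos: [0.6157, -0.1499, 0.1101]
tool_rot: [3.141, -0.0, 1.571]
contact_force: [-0.4, -0.3, -0.1]
width: -0.0003
time: 10.6
ee_pos: [0.6193, -0.15, 0.1101]
tool_rot: [3.142, -0.0, 1.571]
contact_force: [0.1, -0.4, -1.0]
width: -0.0001
time: 10.77
ee_pos: [0.6222, -0.15, 0.1102]
tool_rot: [3.142, -0.0, 1.571]
contact_force: [-0.9, -0.4, -0.8]
width: -0.0001
```

```bash
python3 -m pendant '[{"linear":[0,0.3,0],"twist":[0,0,0],"hand":0},{"linear":[0,0,0],"twist":[0,0,0],"hand":0}]'
python3 -m pendant '[{"linear":[0,0.3,0],"twist":[0,0,0],"hand":0},{"linear":[0,0,0],"twist":[0,0,0],"hand":0}]'
python3 - <<'E'
from bench import monitor, imaging, bot
from h import *
o=monitor.get_obs(); print(o['time'],o['ee_pos'],o['contact_force'])
F={};c={}
L=[]
for n in ['side','scene']:
    f=F[n]=imaging.grab_frame(n); u,v=proj(f,o['ee_pos']).astype(int)
    h=cv2.cvtColor(f['image'],cv2.COLOR_RGB2HSV).astype(int);H,S,V=h[...,0],h[...,1],h[...,2]
    k,l,st,ce=cv2.connectedComponentsWithStats(((H>50)&(H<80)&(S>120)&(V>50)).astype(np.uint8))
    for i in range(1,k):
        if 8<st[i,4]<120 and abs(ce[i][0]-u)<60 and abs(ce[i][1]-v)<60: c[n]=ce[i]; print(n,st[i],ce[i])
    L.append(cv2.resize(f['image'][max(v-50,0):v+50,u-50:u+50,::-1],(400,400),interpolation=2))
print(tri(F['scene'],c['scene'],F['side'],c['side']))
cv2.imwrite('pics/lv3.png',np.hstack(L))
E
```

```text
time: 10.93
ee_pos: [0.6253, -0.15, 0.1103]
tool_rot: [3.141, -0.0, 1.571]
contact_force: [0.1, -0.4, -0.6]
width: -0.0002
time: 11.1
ee_pos: [0.6284, -0.15, 0.1103]
tool_rot: [3.141, -0.0, 1.571]
contact_force: [-0.1, -0.0, -0.4]
width: -0.0001
11.1 [ 0.62837261 -0.15000629  0.11033626] [-0.05148603 -0.00848695 -0.42563803]
side [301 189   6   6  27] [304.        191.2962963]
scene [323 241   8   7  40] [326.25 244.15]
[ 0.65322123 -0.1533832   0.09644943]
```

View pics/lv3.png

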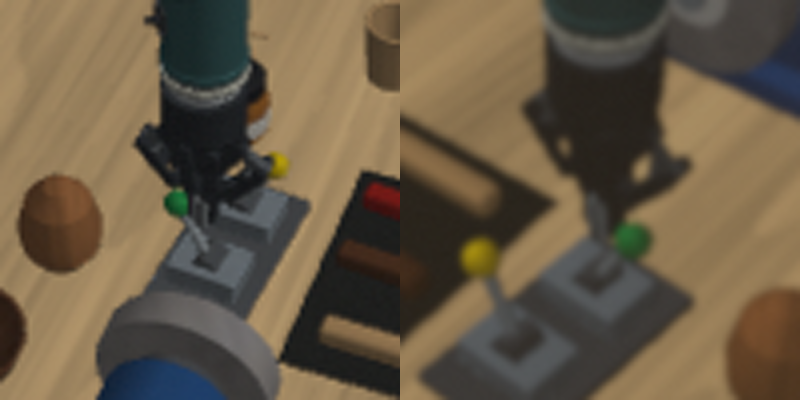

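The ball is at (0.653, -0.153, 0.096), 66 mm travelled of 67 at most, with no stop force yet. I'll nudge on until the stop is felt.

```bash
python3 -m pendant '[{"linear":[0,0.2,0],"twist":[0,0,0],"hand":0},{"linear":[0,0,0],"twist":[0,0,0],"hand":0}]'
python3 -m pendant '[{"linear":[0,0.2,0],"twist":[0,0,0],"hand":0},{"linear":[0,0,0],"twist":[0,0,0],"hand":0}]'
```

```text
time: 11.37
ee_pos: [0.6294, -0.15, 0.1102]
tool_rot: [-3.14, -0.0, 1.571]
contact_force: [-4.2, -0.5, 0.7]
width: 0.0002
time: 11.53
ee_pos: [0.6298, -0.15, 0.1101]
tool_rot: [-3.136, -0.0, 1.571]
contact_force: [-8.0, -1.1, 5.1]
width: 0.0002
```

The stop is felt: force is up to 8 N and the advance has stalled. Retreating back, then up and clear.

```bash
python3 -m pendant '[{"linear":[0,-1,0],"twist":[0,0,0],"hand":0},{"linear":[0,-1.5,0],"twist":[0,0,0],"hand":0},{"linear":[0,-2,0],"twist":[0,0,0],"hand":0},{"linear":[0,-2.5,0],"twist":[0,0,0],"hand":0},{"linear":[0,-2.5,0],"twist":[0,0,0],"hand":0}]'
python3 -m pendant '[{"linear":[0,0,-3],"twist":[0,0,0],"hand":0},{"linear":[0,0,-3.5],"twist":[0,0,0],"hand":0},{"linear":[0,0,-3.5],"twist":[0,0,0],"hand":0},{"linear":[0,0,-3.5],"twist":[0,0,0],"hand":0},{"linear":[0,0,-3.5],"twist":[0,0,0],"hand":0}]'
python3 -m pendant '[{"linear":[0,0,-3],"twist":[0,0,0],"hand":0},{"linear":[0,0,-2],"twist":[0,0,0],"hand":0},{"linear":[0,0,0],"twist":[0,0,0],"hand":0},{"linear":[0,0,0],"twist":[0,0,0],"hand":0},{"linear":[0,0,0],"twist":[0,0,0],"hand":0}]'
python3 - <<'E'
from bench import monitor, imaging, bot
from h import *
o=monitor.get_obs(); print(o['time'],o['ee_pos'],o['contact_force'],abs(o['qvel']).max())
F={};c={}
L=[]
for n in ['side','scene']:
    f=F[n]=imaging.grab_frame(n)
    h=cv2.cvtColor(f['image'],cv2.COLOR_RGB2HSV).astype(int);H,S,V=h[...,0],h[...,1],h[...,2]
    for nm,m in dict(g=(H>50)&(H<80)&(S>120)&(V>50),y=(H>23)&(H<33)&(S>190)&(V>100),r=((H<8)|(H>172))&(S>140)&(V>40)).items():
        k,l,st,ce=cv2.connectedComponentsWithStats(m.astype(np.uint8))
        for i in range(1,k):
            if 8<st[i,4]<400 and 200<ce[i][0]<400 and 150<ce[i][1]<300: c[n+nm]=ce[i]; print(n,nm,st[i],ce[i])
    a=f['image'][140:310,150:450] if n=='scene' else f['image'][130:330,200:440]
    L.append(cv2.resize(a[:,:,::-1],(400,int(400*a.shape[0]/a.shape[1])),interpolation=2))
for k in 'gy':
  if 'scene'+k in c and 'side'+k in c: print(k,tri(F['scene'],c['scene'+k],F['side'],c['side'+k]))
hh=min(x.shape[0] for x in L)
cv2.imwrite('pics/end.png',np.hstack([x[:hh] for x in L]))
E
```

```text
time: 11.95
ee_pos: [0.5369, -0.15, 0.1106]
tool_rot: [3.139, 0.0, 1.571]
contact_force: [-0.3, -0.6, 0.4]
width: 0.0004
time: 12.37
ee_pos: [0.537, -0.1499, 0.2823]
tool_rot: [3.139, 0.0, 1.571]
contact_force: [1.0, -0.1, 1.1]
width: -0.0
time: 12.78
ee_pos: [0.5365, -0.1498, 0.3292]
tool_rot: [-3.141, -0.0, 1.571]
contact_force: [-0.0, -0.5, 0.3]
width: -0.0001
12.7833 [ 0.5365387  -0.14980624  0.32915982] [-0.01874299 -0.46374351  0.31051355] 0.025574609487633168
side g [301 189   6   6  26] [303.84615385 191.19230769]
side y [326 179   6   6  23] [328.82608696 181.69565217]
side r [351 186  28  16 202] [364.01980198 193.45049505]
scene g [324 242   7   7  34] [326.76470588 244.73529412]
scene y [285 245   8   8  53] [288.32075472 248.64150943]
scene r [227 250  29  27 318] [241.1572327  263.42767296]
g [ 0.65460191 -0.15397507  0.09574893]
y [ 0.58468201 -0.2292695   0.0989599 ]
```

View pics/end.png

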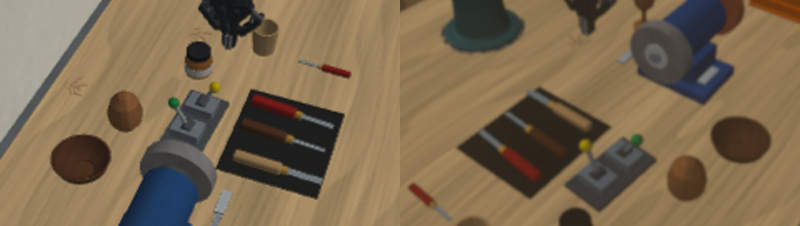

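The final picture shows the green ball leaning away (side crop (174,103), scene crop (636,140)). It moved 67.7 mm, z 0.096. Yellow and the gouges are where they were, and the gripper is high and clear. Handing in.

```bash
python3 -c "
from bench import job
print(job.finish_job())"
```

```text
the job is handed in; nothing more can be done
None
```

I did the job in the order asked and handed it in at about 13 s of the 54 s allowed; no verdict is reported.

- **Stone wheel:** I held the shut fingertips about 3.8 cm above the top of the grey stone for about 2.6 s.
- **Red gouge:** I held them about 4.1 cm above the middle of the larger red gouge's handle, the one on the mat, for about 2.5 s. Forces stayed at noise level in both holds, so nothing was touched.
- **Green lever:** I pushed it over until it stopped, with about 8 N felt at the stop. The ball ended 67.7 mm from where it started, against a full swing of 67 mm, and at 96 mm height against the 95 mm given. Those differences are within the camera calibration of about 2 mm.

In the last pictures the yellow ball had moved 0.3 mm at most and the red handle less than half a pixel. The other things looked undisturbed, though I didn't measure each one. The gripper finished shut and clear above everything, its tips about 30 cm up. No check failed. The two cameras' separate readings of the red handle differed by 5–6 mm, so I used their average.

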